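# Reset the seized pot gauge

## Robot

A 7-joint arm with a two-finger parallel gripper is mounted at the origin on the work surface. World frame = base frame: x ahead of the robot, y to its left, z up, the work surface at z = 0. Lengths are in mm, angles in rad, forces in N, time in s.
With the tool pointing down it reaches from about 400 to 875 mm from the base axis. Payload 19.3 kg.
Tool frame: the origin (TCP) lies at the very end of the fingers, on their centre line; the grasp point (between the pads) lies 19 mm behind it (grip_point_offset is the z of the grasp point in the tool frame, in mm); z points along the fingers, x is the direction in which the jaws open and shut, and the axes are right-handed (so a half turn about z gives the same grasp; the last joint's range is limited). The gripper opens to 85 mm and grips with 20 to 120 N. Pads are 22 mm wide; open, the fingers measure 114 mm over their backs; the gripper's body (76 mm by 85 mm) begins 54 mm behind the grasp point. The pads swing forward as they close: fully open they stand 13 mm farther back than shut.
Start: joints at [-1.198, 0.521, -0.036, 1.599, 0.021, 1.021, -0.113], TCP at [267.811, 564.705, 231.291] pointing down, gripper open.
Joint ranges: [-2.91, 2.91], [-0.3, 2.13], [-1.5, 1.42], [0.17, 2.43], [-1.26, 4.41], [0.16, 1.93], [-2.52, 2.52]. Speed limits (rad/s): [1.89, 1.89, 2.39, 2.39, 3.01, 3.01, 3.01].

## Interface

Orientations are given as a 3x3 rotation matrix whose columns are the frame's x, y, z axes.
In Python, from workcell import movep, movel, goto_joints, open_gripper, clamp, wait, inverse_kinematics, read_state, camera, PlanningError, finish_job, grip_point_offset gives the robot as it stands. Calls block until the motion is done:
- movep(position, orientation): joint-space move of the TCP to a pose.
- movel(position, frame=None, max_speed=150, guard=None): straight line of the TCP; frame=None keeps the orientation; max_speed is the mean speed in mm/s. With guard (N) it stops when the force on the tool has changed by that much, and returns True; else False.
- goto_joints(angles): joint-space move.
- open_gripper() and clamp(): open the fingers fully, or close them until they stop; the grip force is fixed at half the most.
- wait(seconds).
- inverse_kinematics(position, orientation): joint angles nearest the present ones, or None.
- read_state(): the state.
- camera(name): name is "scene" or "top" or "wrist"; returns a dict with "image" (480x640x3 uint8, blue, green, red), "range_z" (480x640 float32, mm along the optical axis (not along the pixel's ray), 0 where there is no reading), "fx", "fy", "cx", "cy" (pixels), "dist_coeffs" ([k1, k2, p1, p2, k3] as OpenCV has them; the pictures are not rectified), "cam_to_world" (4x4, takes a point from camera to world coordinates). Camera axes: x right, y up, looking along -z (the intrinsics and any distortion apply to the point x, -y, -z); pixel columns grow to the right and rows downward; lengths in mm; the calibration is good to about 2 mm. A picture is of the moment at which its call begins.
A pose or a line that the arm cannot do raises PlanningError and nothing moves.
- finish_job(): hands the job in, once; it reports no verdict.
The state is a dict: "time": time; "qpos": joint angles; "qvel": joint speeds; "joint_efforts": joint torques, N m; "eef_pos": TCP position; "tool_rot": TCP orientation; "ft_force": force on the tool from outside, world axes, zero at the start; "torque": the same for the moment, N m; "finger_gap": finger opening in mm.
Only numpy, scipy, OpenCV 4.12 (cv2) and the standard library are available. Lean on these libraries where they do the work, as an engineer would, in place of code of your own. Each camera call takes 0.05 s, during which the arm holds its last target.

## Task

The clamp knob on the potter's setting gauge is stuck with dried clay. Break it loose anticlockwise and open it about a quarter turn, slide the carriage along until its red sprung pointer just presses lightly on the side of the pot, then turn the knob back clockwise until it is firmly tight so the pointer stays there, and let go. Only the pointer may touch the pot; do not shove the pot, do not bottom out the pointer, and leave the bowl, wooden rib and brush alone.

Things in the scene. Friction and masses are not known exactly. Their poses are not given: they have to be found in the camera images.
- knob_grip (a point): Black square clamp knob, 44 x 44 mm across flats, 30 mm tall, yellow mark on top, on the blue carriage. Point: on its vertical turning axis, 17 mm above its underside (13 mm below its top, 29 mm above the carriage's top, 164 mm above the table). x and y axes: square to the flats, turning with it; z up. Hold it here both to turn it and to slide the carriage.
- knob (a joint): Turn of the knob, rad: 0 is tight, growing anticlockwise from above (loosening), stops at -0.1 and 1.9. Starts tight (-0.05 to 0.05); 0.35 to 0.5 N m breaks it loose. Resistance fades over the first 0.3 rad; beyond, it is free (0.1 N m) and the carriage unclamped. Rises 2 mm per rad. Turned back it bites below 0.3 and needs 0.5 N m to reach 0; below 0.1 is tight. Stays where left.
- carriage: Blue sliding carriage, 50 x 56 mm, its top 65 mm above its origin and 135 mm above the table. y axis: along the rail towards the pot; origin on the knob's axis. From its start it can slide 120 mm towards the pot: locked by friction (about 45 N) while the knob is tight, drag about 1.5 N when loose.
- tip (a point): Foremost point of the red ball (16 mm diameter) on the end of the pointer, which sticks out of the carriage along its y axis, 120 mm above the table; 183 mm along y from the knob's axis. The ball is sprung: it gives 4 mm along the rail, preload 0.75 N, then 2.5 N per mm, then a hard stop (about 11 N).
- pointer: The sprung pointer itself, red ball with steel stem; origin at the ball's centre.
- pot: Clay pot, closed top, 130 mm tall, 140 mm across the belly, about 2 kg, loose on a round metal banding wheel (170 mm across, 40 mm high). Origin: centre of its foot's underside, z up. Handmade: at the pointer's height it is round, radius 70 mm, but up to 8 mm off the foot's centre in any direction, so find the wall by touch, 38 to 100 mm from where the pointer starts.
- gauge: Iron gauge, fixed: foot 90 x 255 mm, rail along its y axis with its top 100 mm above the table. Origin: centre of its underside.
- bowl: Bystander: small blue bowl, 90 mm across, 40 mm tall; origin under its centre.
- rib: Bystander: flat wooden rib, 50 x 90 x 8 mm; origin under its centre.
- brush: Bystander: brush lying on the table, along its x axis, about 200 mm long.
Mind the look-alikes: they are no part of the job. There is more than one size of the pot; the job needs the largest.

How it is judged (in metres and radians):
On the way, in this order (a step that is already met when the one before it is completed fails the run):
1. the knob is broken loose and opened by more than 1 rad (value of joint knob above 1 rad), for 0.1 s.
2. with the knob still loose the pointer presses lightly on the pot (0.4 to 7 N) (value of joint knob above 0.5 rad and contact force between pointer and pot between 0.4 and 7 N), for 0.2 s.
3. the knob is tight again (below 0.15 rad) (value of joint knob below 0.15 rad), for 0.2 s.
At the end, for the whole second after the job is handed in: The knob is tight (below 0.15 rad), the pointer rests on the pot with 0.4 to 7 N, the pot stands upright within 0.05 rad, and pot and carriage are at rest (value of joint knob below 0.15 rad and contact force between pointer and pot between 0.4 and 7 N and angle between pot's own z axis and vertical below 0.05 rad and linear speed of each of carriage, pot below 0.01 m/s); the robot touches nothing.
It fails at once if the pointer is rammed into the pot (over 13 N) (contact force between pointer and pot above 13 N).
It fails at once if the pot is shoved more than 6 mm (distance of pot from where it was at the start of the episode above 0.006 m).
It fails at once if the robot touches the pot (contact force between any of the fingers, the arm and pot above 1 N).
It fails at once if a bystander is moved more than 20 mm (distance of any of bowl, rib, brush from where it was at the start of the episode above 0.02 m).
It also fails if it takes over 64 s, if anything falls off the work surface, if the arm or the gripper's body presses on something with over 40 N, if the wrist force passes 120 N, or if a joint passes its speed limit or range.

## Working session

There is one attempt and no reset: what is moved stays moved. The work goes in short steps, each a Python script; the robot and the scene stay as the last script left them, time stands still between calls to the robot, and variables do not carry over. Pictures are saved under pics/ and viewed, and the job is handed in when it is done.

```bash
ls; mkdir -p pics
python3 - <<'E'
from workcell import *
import cv2,numpy as np,pickle
s=read_state();print(s['time'],s['eef_pos'],s['tool_rot'],s['finger_gap'],grip_point_offset,s['ft_force'],s['torque'])
for n in ['scene','top','wrist']:
    c=camera(n);cv2.imwrite(f'pics/{n}0.png',c['image']);pickle.dump(c,open(f'pics/{n}0.pkl','wb'));print(n,c['fx'],c['cx'],c['cy'],c['dist_coeffs'],np.round(c['cam_to_world'],3).tolist())
E
```

```text
pics
0.0 [267.65630293 564.3999369  230.71705656] [[ 4.28421738e-01  9.03578789e-01 -4.31156340e-04]
 [ 9.03578125e-01 -4.28421948e-01 -1.09810170e-03]
 [-1.17693824e-03  8.08672026e-05 -9.99999304e-01]] 85.58103141550565 -18.700000000000003 [-0.34713466 -0.05292912 -0.32931063] [ 0.01849297 -0.03717922 -0.00371689]
scene 530.9060165512775 321.2944994625508 233.63889222259587 [-0.1438584  0.         0.         0.         0.       ] [[-0.304, -0.599, 0.741, 1366.631], [0.952, -0.173, 0.251, 349.993], [-0.022, 0.782, 0.623, 841.092], [0.0, 0.0, 0.0, 1.0]]
top 483.46691196992106 322.72936755917965 240.77169846959086 [-0.07872334  0.          0.          0.          0.        ] [[-0.005, 0.997, -0.083, 439.152], [-1.0, -0.003, 0.031, 80.923], [0.03, 0.083, 0.996, 1137.835], [0.0, 0.0, 0.0, 1.0]]
wrist 405.65777324798495 322.25129213567834 242.86226695867313 [-0.08717278  0.          0.          0.          0.        ] [[0.428, -0.861, -0.275, 197.447], [0.904, 0.407, 0.131, 598.309], [-0.001, -0.304, 0.953, 373.763], [0.0, 0.0, 0.0, 1.0]]
```

View pics/scene0.png

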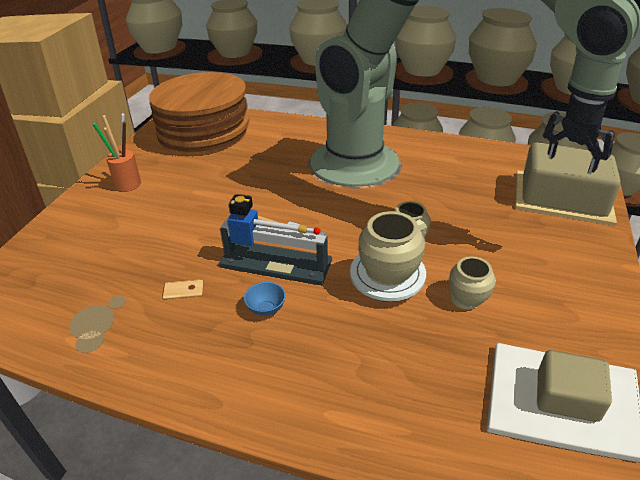

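View pics/top0.png

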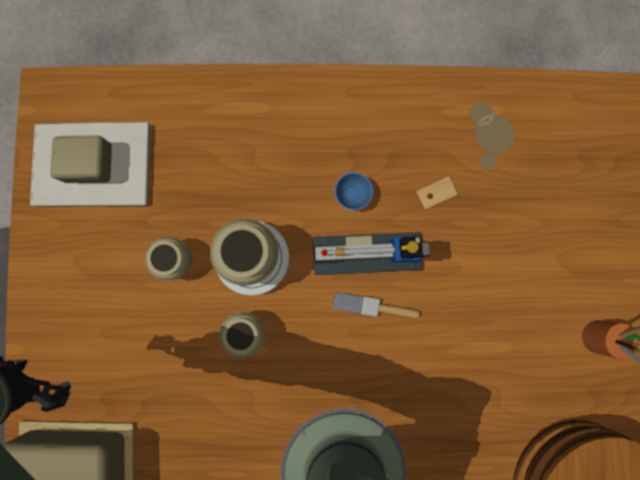

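View pics/wrist0.png

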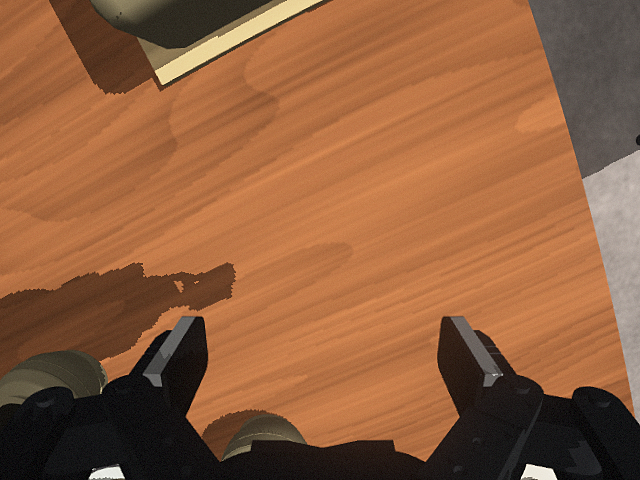

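The scene view shows the gauge with the black knob (yellow mark) at (241,203) on the blue carriage, and the red ball at (317,231). In the top view the knob is at (411,247) and the ball at (324,253).

Pot candidates in the top view:
- (245,252): largest, on the white banding wheel. This is the one I choose.
- (168,258): small.
- (243,334): small.

There is only one knob. Next I'll measure and check a close crop.

```bash
cat > h.py <<'E'
import cv2,numpy as np
def ray(c,uv):
    K=np.array([[c['fx'],0,c['cx']],[0,c['fy'],c['cy']],[0,0,1.]])
    p=cv2.undistortPoints(np.array(uv,float).reshape(-1,1,2),K,np.array(c['dist_coeffs'],float)).reshape(-1,2)
    d=np.c_[p[:,0],-p[:,1],-np.ones(len(p))]
    M=np.array(c['cam_to_world']);return M[:3,3],d@M[:3,:3].T
def plane(c,uv,z):
    o,d=ray(c,uv);return o+d*((z-o[2])/d[:,2])[:,None]
def depthpts(c,uv):
    uv=np.array(uv,int).reshape(-1,2);o,d=ray(c,uv);return o+d*c['range_z'][uv[:,1],uv[:,0]][:,None]
def mask(c,lo,hi,roi):
    h=cv2.cvtColor(c['image'],cv2.COLOR_BGR2HSV);m=cv2.inRange(h,np.array(lo),np.array(hi))
    z=np.zeros_like(m);x0,y0,x1,y1=roi;z[y0:y1,x0:x1]=m[y0:y1,x0:x1];return z
def cent(m):
    y,x=np.nonzero(m);return np.array([x.mean(),y.mean()]),len(x)
E
python3 - <<'E'
from h import *;import pickle
T=pickle.load(open('pics/top0.pkl','rb'));S=pickle.load(open('pics/scene0.pkl','rb'))
print('blue top'); 
m=mask(T,[100,120,60],[130,255,255],(380,220,440,280));c,n=cent(m);print(c,n,plane(T,c,135))
m=mask(T,[20,120,120],[35,255,255],(395,235,440,260));c,n=cent(m);print('yel',c,n,plane(T,c,165+12))
for C,r in((T,(315,240,340,265)),(S,(305,222,330,240))):
    h=mask(C,[0,150,90],[4,255,255],r);c,n=cent(h);print('ball',c,n,plane(C,c,120))
m=mask(S,[20,120,120],[35,255,255],(225,190,260,215));c,n=cent(m);print('yelS',c,n,plane(S,c,177))
# depth map near gauge: points z 125..190
v,u=np.mgrid[225:285,300:440];P=depthpts(T,np.c_[u.ravel(),v.ravel()])
for a,b in((127,140),(160,185),(95,105)):
    q=P[(P[:,2]>a)&(P[:,2]<b)];print(a,len(q),np.median(q,0),q.min(0),q.max(0))
    r=cv2.minAreaRect(q[:,:2].astype(np.float32));print(r)
v,u=np.mgrid[200:310,195:300];P=depthpts(T,np.c_[u.ravel(),v.ravel()]);q=P[(P[:,2]>110)&(P[:,2]<135)]
print('pot',cv2.minEnclosingCircle(q[:,:2].astype(np.float32)), P[:,2].max())
a=cv2.resize(T['image'][215:290,300:450],None,fx=5,fy=5);b=cv2.resize(S['image'][185:290,205:435],None,fx=3.26,fy=3.26)
cv2.imwrite('pics/c1.png',a);cv2.imwrite('pics/c2.png',b)
E
```

```text
blue top
[400.01851852 251.75925926] 270 [[ 499.43965274 -111.71540682  135.        ]]
yel [410.74311927 246.66972477] 109 [[ 507.07109383 -125.59691578  177.        ]]
ball [324. 252.] 21 [[500.43460618  46.98514549 120.        ]]
ball [316.4375 230.6875] 32 [[502.57193405  46.33806554 120.        ]]
yelS [240.83333333 198.73333333] 60 [[ 508.81299871 -125.86762443  177.        ]]
127 342 [501.85680407 -99.99534865 132.06688652] [ 482.06120929 -155.82557112  127.00807012] [532.75451467  51.48119624 139.69456087]
((502.93292236328125, -51.59783172607422), (49.958797454833984, 206.0078887939453), 3.5102970600128174)
160 469 [ 506.44702925 -125.79977659  177.37945403] [ 485.03552782 -149.04141933  160.10830105] [ 529.20107145 -105.09550339  182.22102166]
((507.6548767089844, -127.3742446899414), (43.19428253173828, 43.29731750488281), 4.23811149597168)
95 655 [499.09310879 -31.07508403 100.61998626] [ 481.65794572 -183.23942672   95.11957661] [529.20899407  65.75265634 104.93878983]
((506.14703369140625, -58.78248596191406), (249.1263427734375, 47.44110870361328), 89.05635070800781)
pot ((501.4275207519531, 214.5988311767578), 70.4629898071289) 1137.8348008820265
```

View pics/c1.png

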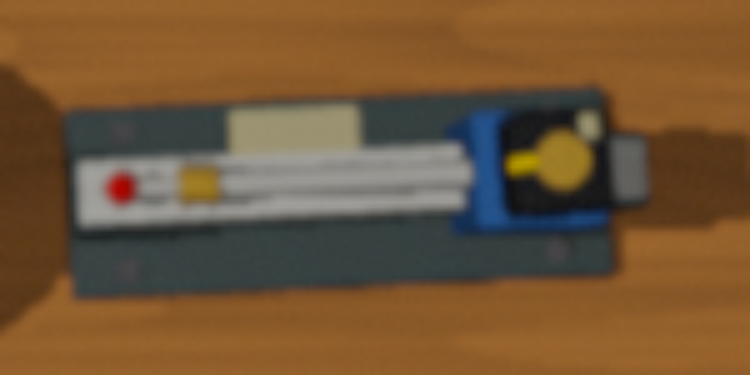

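View pics/c2.png

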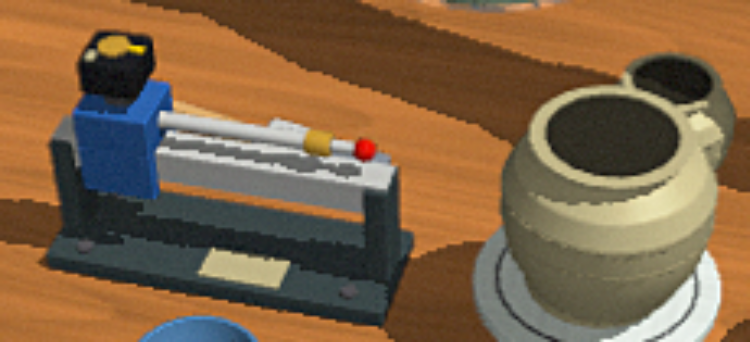

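The crops confirm it: the black square knob with the yellow dome and mark sits on the blue carriage, the red ball is on the stem, and the big pot on its wheel is ahead. Next I check wrist range options and hover over the knob.

```bash
cat >> h.py <<'E'
def Rz(a): # tool down, jaw axis at world yaw a
    return np.array([[np.cos(a),np.sin(a),0],[np.sin(a),-np.cos(a),0],[0,0,-1.]])
E
python3 - <<'E'
from h import *;from workcell import *
for k in (-4,-3,-2,-1,0,1,2,3):
    for d in (0,1.6):
        a=.07+k*np.pi/2+d
        q=inverse_kinematics([507,-127,145],Rz(a));print(k,d,None if q is None else np.round(q,2))
E
```

```text
-4 0 [-0.2   0.52  0.46  1.97 -0.34  0.73  0.53]
-4 1.6 [-0.02  0.49  0.2   1.96 -0.14  0.71  1.94]
-3 0 [-0.03  0.49  0.21  1.96 -0.15  0.71  1.92]
-3 1.6 [-0.62  0.89  1.22  1.98 -1.    1.05 -1.95]
-2 0 [-0.62  0.89  1.22  1.98 -1.    1.05 -1.98]
-2 1.6 [-0.35  0.58  0.68  1.97 -0.52  0.77 -0.84]
-1 0 [-0.36  0.58  0.69  1.97 -0.53  0.77 -0.86]
-1 1.6 [-0.2   0.52  0.45  1.97 -0.33  0.73  0.55]
0 0 [-0.2   0.52  0.46  1.97 -0.34  0.73  0.53]
0 1.6 [-0.02  0.49  0.2   1.96 -0.14  0.71  1.94]
1 0 [-0.03  0.49  0.21  1.96 -0.15  0.71  1.92]
1 1.6 [-0.62  0.89  1.22  1.98 -1.    1.05 -1.95]
2 0 [-0.62  0.89  1.22  1.98 -1.    1.05 -1.98]
2 1.6 [-0.35  0.58  0.68  1.97 -0.52  0.77 -0.84]
3 0 [-0.36  0.58  0.69  1.97 -0.53  0.77 -0.86]
3 1.6 [-0.2   0.52  0.45  1.97 -0.33  0.73  0.55]
```

Run:
```python
from h import *;from workcell import *;import pickle
s=read_state()
movel([268,564.5,320],max_speed=250)
movep([507,-127,290],Rz(.06-np.pi/2))
s=read_state();print(s['time'],s['eef_pos'],np.round(s['qpos'],2))
c=camera('wrist');cv2.imwrite('pics/w1.png',c['image']);pickle.dump(c,open('pics/w1.pkl','wb'))
```

```text
3.25 [ 507.29912573 -126.20318151  289.90004192] [-0.55  0.43  0.94  1.83 -0.39  1.08 -0.97]
```

View pics/w1.png

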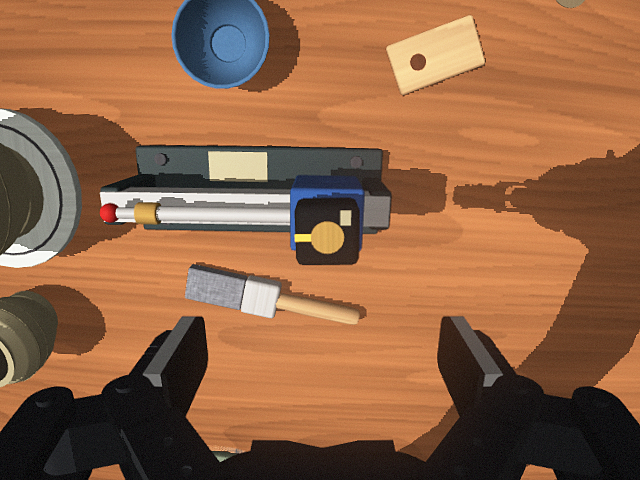

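The wrist view shows the knob square at about (328,231), the ball at (109,213), the gauge foot's far edge along y≈150, and the brush, rib and bowl clear of the fingers. I'll refine the knob and the rail yaw from it.

Run:
```python
from h import *;import pickle
c=pickle.load(open('pics/w1.pkl','rb'))
v,u=np.mgrid[185:275,280:375];uv=np.c_[u.ravel(),v.ravel()];P=depthpts(c,uv)
k=(P[:,2]>168)&(P[:,2]<190);q=P[k];print('knob top z',np.median(q[:,2]))
r=cv2.minAreaRect(q[:,:2].astype(np.float32));print('knob depth',r)
h=cv2.minAreaRect(uv[k].astype(np.float32));b=cv2.boxPoints(h);W=plane(c,b,177);print('knob ray',W.mean(0));e=np.diff(np.r_[W,W[:1]],axis=0);print(np.degrees(np.arctan2(e[:,1],e[:,0])),np.linalg.norm(e,axis=1))
m=mask(c,[0,150,90],[4,255,255],(90,195,130,230));x,n=cent(m);print('ball',x,n,plane(c,x,120))
# rail top edge, stem line by depth
v,u=np.mgrid[140:240,90:400];P=depthpts(c,np.c_[u.ravel(),v.ravel()])
q=P[(P[:,2]>97)&(P[:,2]<103)&(P[:,1]<35)];
foot=P[(P[:,2]>12)&(P[:,2]<35)];print('foot z',np.percentile(foot[:,2],[5,50,95]))
# far (+x) foot edge per y-bin
for nm,Q,hi in(('foot+',foot,1),('rail+',q,1)):
    ys=np.arange(-140,30,6);xs=[];yy=[]
    for y in ys:
        t=Q[abs(Q[:,1]-y)<3]
        if len(t)>5: xs.append(t[:,0].max());yy.append(y)
    p=np.polyfit(yy,xs,1);print(nm,p,'deg of +y axis tilt',np.degrees(np.arctan(p[0])),np.std(np.polyval(p,yy)-xs))
```

```text
knob top z 176.94864286147978
knob depth ((508.2819519042969, -129.20448303222656), (43.476566314697266, 42.93018341064453), 4.4993062019348145)
knob ray [ 510.3528686  -128.93252021  177.        ]
[   2.43679189  -86.39833505 -174.84991043   93.58063614] [43.16113525 41.08291974 43.18381283 43.12727078]
ball [107.68487395 212.6092437 ] 238 [[500.20245914  48.00694192 120.        ]]
foot z [14.80078167 16.56972025 18.76486184]
foot+ [-4.19429505e-02  5.47430686e+02] deg of +y axis tilt -2.4017463123934553 0.2706161637402554
rail+ [-1.09304015e-01  5.14525410e+02] deg of +y axis tilt -6.237895273310687 3.347965819156418
```

Run:
```python
from h import *;from workcell import *;import pickle
R=Rz(.072-np.pi/2)
movel([508.5,-128.7,200],R,max_speed=120)
s=read_state();print(s['time'],s['ft_force'],s['eef_pos'])
g=movel([508.5,-128.7,145.3],R,max_speed=60,guard=8)
s=read_state();print(g,s['time'],s['ft_force'],s['eef_pos'])
c=camera('wrist');cv2.imwrite('pics/w2.png',c['image'])
```

```text
4.2 [ 0.67448019 -0.46664767 -0.90441769] [ 508.7637553  -128.88398456  200.54465704]
False 5.2583 [0.50008165 0.384003   0.4266135 ] [ 508.64707161 -128.78497493  145.57288603]
```

View pics/w2.png

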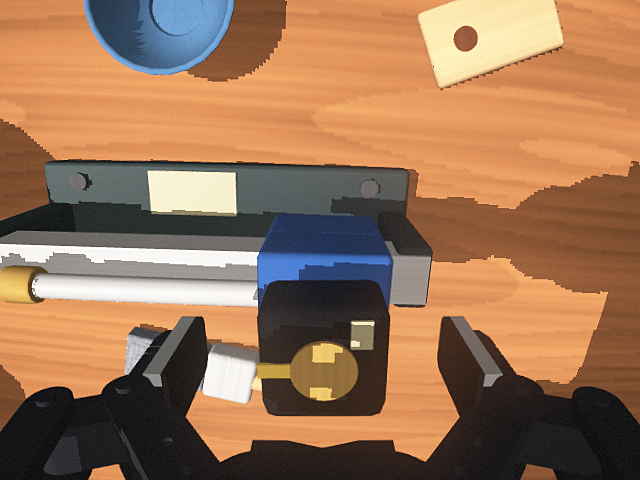

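The knob (258–388 px wide, centre 323) sits midway between the fingers and square to them. Now I clamp and turn.

Run:
```python
from h import *;from workcell import *
clamp()
def p(t):
    s=read_state();x=s['tool_rot'];print(t,round(s['time'],2),np.round(s['ft_force'],1),np.round(s['torque'],2),np.round(s['eef_pos'],1),'gap',round(s['finger_gap'],1),'yaw',round(np.arctan2(x[1,0],x[0,0])+np.pi/2,3))
p('clamp')
for d in (.15,.3,.6,.9,1.2,1.5):
    movel([508.5,-128.7,145.3+2*d],Rz(.072-np.pi/2+d),max_speed=20);p(d)
```

```text
clamp 5.77 [-1.6  1.8  7.9] [0.51 0.34 0.06] [ 508.6 -128.6  145.6] gap 43.1 yaw 0.072
0.15 6.07 [-0.4  1.6  5.4] [0.47 0.26 0.13] [ 508.5 -128.6  145.8] gap 43.6 yaw 0.219
0.3 6.37 [0.1 0.5 5.9] [0.23 0.28 0.09] [ 508.6 -128.8  146. ] gap 43.2 yaw 0.368
0.6 6.82 [-2.2  1.5  6.4] [0.31 0.47 0.11] [ 508.4 -128.7  146.5] gap 43.2 yaw 0.667
0.9 7.27 [-2.5  1.7  8.2] [0.43 0.72 0.1 ] [ 508.3 -128.7  147.1] gap 43.7 yaw 0.967
1.2 7.72 [-4.4  1.5  9.8] [0.46 0.96 0.07] [ 508.1 -128.6  147.6] gap 43.2 yaw 1.267
1.5 8.17 [-5.4  3.9 11.5] [0.52 1.25 0.11] [ 507.9 -128.6  148.2] gap 43.1 yaw 1.567
```

Run:
```python
from h import *;from workcell import *;import pickle
for n in('wrist','top'):
    c=camera(n);cv2.imwrite(f'pics/{n}3.png',c['image']);pickle.dump(c,open(f'pics/{n}3.pkl','wb'))
```

```text
(no output)
```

View pics/wrist3.png

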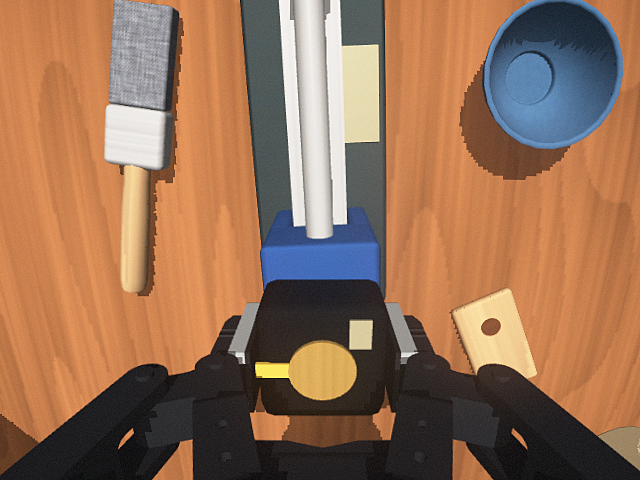

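View pics/top3.png

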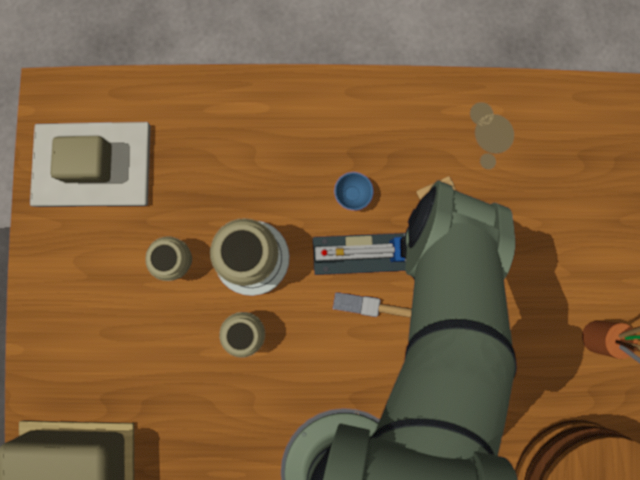

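The wrist view shows the yellow mark still in the same place between the jaws, while the carriage now points ahead. So the knob turned the full 1.5 rad without slipping, and the bystanders are undisturbed. Next I slide along the rail, first the part known to be clear, logging the forward force.

```bash
cat >> h.py <<'E'
D=np.array([-.042,.9991,0]);P0=np.array([508.5,-128.7,148.3]);YA=1.5+.072-np.pi/2
def fav(n=10):
    from workcell import read_state,wait
    f=[];
    for _ in range(n): wait(.02);f.append(read_state()['ft_force'])
    f=np.array(f);return f.mean(0),f.std(0)
E
python3 - <<'E'
from h import *;from workcell import *
def p(t):
    f,sd=fav();s=read_state();print(t,round(s['time'],2),np.round(f,2),np.round(sd,2),'along',round(D@f,2),np.round(s['eef_pos'],1),round((s['eef_pos']-P0)@D,2))
p('start')
for d in(15,34):
    g=movel(P0+D*d,max_speed=40);p(d)
E
```

```text
start 8.43 [-5.64  1.73 11.12] [0.37 0.51 0.55] along 1.97 [ 507.9 -128.6  148.2] 0.16
15 9.12 [-4.99  0.88 10.82] [0.27 0.57 0.63] along 1.09 [ 507.3 -113.7  148.2] 15.01
34 9.92 [-5.21  0.99 10.82] [0.35 0.26 0.42] along 1.2 [506.5 -94.7 148.2] 34.02
```

Run:
```python
from h import *;from workcell import *
d=34
f0,_=fav()
while d<102:
    d+=8
    g=movel(P0+D*d,max_speed=9,guard=2.5)
    f,sd=fav(8);s=read_state();x=(s['eef_pos']-P0)@D
    print(d,g,round(s['time'],2),np.round(f,2),'along',round(D@f,2),'at',round(x,2))
    if g or D@f<D@f0-1.8:break
```

```text
42 True 10.5 [-1.18  0.42  8.22] along 0.47 at 34.23
```

```bash
cat > sl.py <<'E'
from h import *;from workcell import *;import sys
step,guard,end,thr=map(float,sys.argv[1:5])
s=read_state();d=(s['eef_pos']-P0)@D
f0,_=fav()
trips=0
while d<end-.3:
    d=min(d+step,end)
    g=movel(P0+D*d,max_speed=max(4,step),guard=guard)
    f,sd=fav(8);s=read_state();x=(s['eef_pos']-P0)@D
    print(round(d,1),g,round(s['time'],2),np.round(f,2),'along',round(D@f,2),'at',round(x,2))
    if D@f<D@f0-thr:break
    if g: d=x;trips+=1
    if trips>2:break
E
python3 sl.py 8 3 75 1.5
```

```text
42.2 True 11.43 [-1.25  0.81  7.82] along 0.86 at 38.56
46.6 True 12.11 [-1.14  0.92  7.64] along 0.96 at 41.42
49.4 True 12.77 [-1.55  1.08  7.43] along 1.15 at 43.95
```

The guard trips on noise, not contact: the forward force is unchanged. I'll measure the gap by camera.

Run:
```python
from h import *;from workcell import *;import pickle
S=camera('scene');T=camera('top');pickle.dump((S,T),open('pics/4.pkl','wb'))
for C,r in((T,(280,235,340,270)),(S,(300,215,400,260))):
    x,n=cent(mask(C,[0,150,90],[4,255,255],r));print('ball',x,n,plane(C,x,120))
cv2.imwrite('pics/s4.png',np.vstack([cv2.resize(S['image'][190:290,280:440],(640,400)),cv2.resize(T['image'][215:290,200:360],(640,300))[:190]]))
v,u=np.mgrid[195:310,195:300];P=depthpts(T,np.c_[u.ravel(),v.ravel()])
for a in range(100,170,10):
    q=P[(P[:,2]>a)&(P[:,2]<a+10)];print(a,len(q),np.round(q[:,:2].min(0),1),np.round(q[:,:2].max(0),1))
```

```text
ball [303.17391304 253.        ] 23 [[498.47259527  90.89925871 120.        ]]
ball [335.5 233.5] 32 [[500.44346682  89.34669459 120.        ]]
100 5 [444.2 146.6] [488.6 174.2]
110 26 [431.7 144.1] [524.5 205.5]
120 17 [431.8 145.4] [572.  282.8]
130 357 [431.8 145. ] [571.6 283. ]
140 553 [436.  148.5] [568.3 278.6]
150 464 [442.1 152. ] [562.8 274.5]
160 531 [450.  162.8] [554.5 265.4]
```

View pics/s4.png

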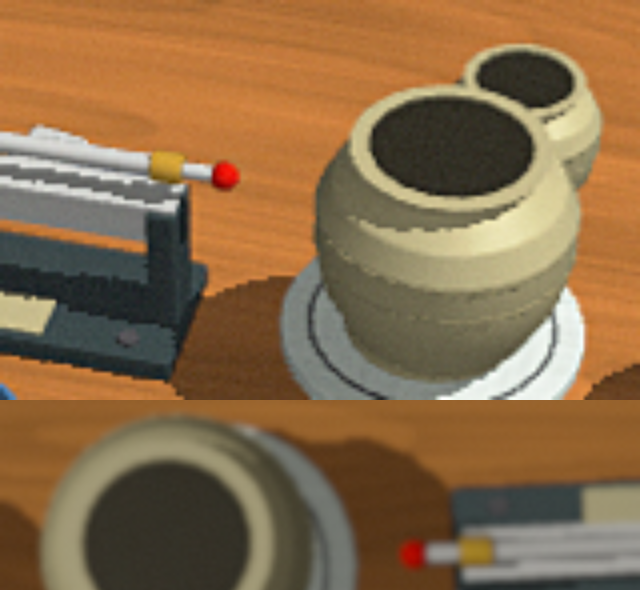

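The ball is at (225,175) in the crop with the pot's wall clearly ahead. The gap is about 46 mm, so contact should come near slide 90. I'll go freely to 80, then in 1 mm steps.

```bash
python3 - <<'E'
from h import *;from workcell import *
for t in (65,80):
    print(movel(P0+D*t,max_speed=25,guard=8))
    f,sd=fav(15);s=read_state();print(s['time'],np.round(f,2),D@f,(s['eef_pos']-P0)@D)
E
python3 sl.py 1 5 88 1.2
```

```text
False
14.1083 [-5.23  0.81 10.97] 1.0261623518809473 64.97620504381108
False
15.1083 [-4.99  0.97 10.86] 1.179774269910075 80.03561296855204
81.0 False 15.82 [-4.77 -0.61 10.63] along -0.41 at 80.82
```

```bash
python3 sl.py 1 5 86 2.0
```

```text
81.8 False 16.47 [-5.08 -0.94 10.41] along -0.73 at 81.59
82.8 False 17.0 [-4.77 -0.8  10.64] along -0.6 at 82.6
83.8 False 17.53 [-5.43 -0.96 10.35] along -0.73 at 83.58
84.8 False 18.07 [-4.99 -0.82 10.53] along -0.61 at 84.56
85.8 False 18.6 [-4.69 -0.87 10.6 ] along -0.67 at 85.57
```

The drag baseline is steady at about -0.65 N, so there is no contact yet.

```bash
python3 sl.py 0.7 5 96 1.9
```

```text
86.3 False 19.17 [-4.75 -0.85 10.2 ] along -0.65 at 86.03
87.0 False 19.62 [-4.9  -1.09 10.64] along -0.88 at 86.73
87.7 False 20.08 [-4.89 -1.06 10.63] along -0.85 at 87.42
88.4 False 20.54 [-4.36 -1.01 10.46] along -0.83 at 88.14
89.1 False 21.0 [-5.14 -0.54 10.48] along -0.32 at 88.86
89.8 False 21.46 [-4.58 -1.01 10.5 ] along -0.82 at 89.54
90.5 False 21.92 [-4.66 -0.98 10.47] along -0.78 at 90.25
91.2 False 22.38 [-4.75 -1.19 10.22] along -0.99 at 90.89
91.9 False 22.83 [-4.76 -2.53 10.35] along -2.33 at 91.4
92.6 False 23.29 [-4.45 -3.76 10.09] along -3.57 at 91.91
```

Force is now about 2.8 N beyond the drag at slide 91.9, so the pointer is on the pot, where the camera predicted. A quick look before tightening.

Run:
```python
from h import *;from workcell import *;import pickle
S=camera('scene');T=camera('top');pickle.dump((S,T),open('pics/5.pkl','wb'))
for C,r in((T,(260,235,340,270)),(S,(300,215,400,260))):
    x,n=cent(mask(C,[0,150,90],[4,255,255],r));print('ball',x,n,plane(C,x,120))
T0=pickle.load(open('pics/4.pkl','rb'))
for C in (T0[0],S):
    v,u=np.mgrid[205:300,345:430];P=depthpts(C,np.c_[u.ravel(),v.ravel()]);q=P[P[:,2]>60];print(len(q),q.mean(0))
cv2.imwrite('pics/s5.png',np.vstack([cv2.resize(S['image'][190:290,280:440],(640,400)),cv2.resize(T['image'][215:290,200:360],(640,300))[:190]]))
f,sd=fav(20);print(D@f)
```

```text
ball [280.63636364 254.18181818] 22 [[496.13614939 138.3180399  120.        ]]
ball [356.35714286 236.46428571] 28 [[497.77126189 135.57422169 120.        ]]
4234 [520.25167613 222.23741762 141.80080188]
4306 [516.87469989 219.93178999 138.84665977]
-3.2522121299152773
```

View pics/s5.png

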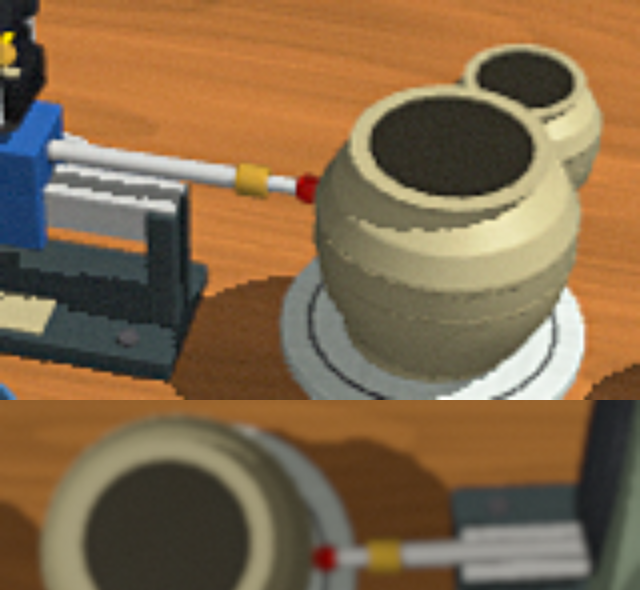

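The ball (crop 308,188) touches the pot's wall, and the pot sits in the same pixels as before. Now I tighten, monitoring force.

Run:
```python
from h import *;from workcell import *
L=92.6
for d in (1.2,.9,.6,.4,.3):
    l=L-.4*(1.5-d)/1.5
    t=P0+D*l;t[2]=145.3+2*d
    movel(t,Rz(.072-np.pi/2+d),max_speed=20)
    f,sd=fav(6);s=read_state();x=s['tool_rot'];print(d,round(s['time'],2),np.round(f,2),'along',round(D@f,2),'at',round((s['eef_pos']-P0)@D,2),np.round(s['eef_pos'],1),round(s['torque'][2],2),round(s['finger_gap'],1),'yaw',round(np.arctan2(x[1,0],x[0,0])+np.pi/2-.072,3))
```

```text
1.2 24.27 [-3.84 -3.28  9.01] along -3.12 at 91.89 [504.3 -36.9 147.6] -0.1 43.3 yaw 1.194
0.9 24.82 [-2.23 -3.3   7.58] along -3.21 at 91.82 [504.5 -37.  147.1] -0.13 43.4 yaw 0.894
0.6 25.38 [-1.51 -4.21  6.7 ] along -4.14 at 91.66 [504.7 -37.1 146.5] -0.13 42.9 yaw 0.594
0.4 25.82 [-0.91 -4.53  5.53] along -4.49 at 91.63 [504.8 -37.1 146.2] -0.16 43.2 yaw 0.397
0.3 26.18 [-1.09 -4.53  6.53] along -4.48 at 91.69 [504.8 -37.1 146. ] -0.16 43.3 yaw 0.299
```

Run:
```python
from h import *;from workcell import *
L=92.6
for d in (.15,.05,0,-.04,-.07):
    l=L-.4*(1.5-d)/1.5
    t=P0+D*l;t[2]=145.3+2*d
    movel(t,Rz(.072-np.pi/2+d),max_speed=20)
    f,sd=fav(6);s=read_state();x=s['tool_rot'];print(d,round(s['time'],2),np.round(f,2),'along',round(D@f,2),'at',round((s['eef_pos']-P0)@D,2),np.round(s['eef_pos'],1),round(s['torque'][2],2),round(s['finger_gap'],1),'yaw',round(np.arctan2(x[1,0],x[0,0])+np.pi/2-.072,3))
```

```text
0.15 26.57 [-1.18 -3.93  8.25] along -3.88 at 91.64 [504.8 -37.1 145.7] -0.11 43.1 yaw 0.149
0.05 26.93 [-1.04 -3.78  9.46] along -3.73 at 91.62 [504.9 -37.1 145.6] -0.19 43.2 yaw 0.048
0 27.27 [-2.08 -3.85 10.73] along -3.76 at 91.56 [504.9 -37.2 145.6] -0.13 43.3 yaw -0.002
-0.04 27.62 [-1.68 -4.26 11.44] along -4.19 at 91.54 [504.9 -37.2 145.5] -0.12 43.0 yaw -0.042
-0.07 27.98 [-1.73 -3.91 11.75] along -3.83 at 91.56 [504.9 -37.2 145.5] -0.07 43.4 yaw -0.072
```

Run:
```python
from h import *;from workcell import *;import pickle
open_gripper()
f,sd=fav(6);s=read_state();print(s['time'],f,s['eef_pos'],s['finger_gap'])
p=np.array(s['eef_pos'])
movel([p[0],p[1],290],max_speed=80)
c=camera('wrist');cv2.imwrite('pics/w6.png',c['image']);
v,u=np.mgrid[170:290,230:420];uv=np.c_[u.ravel(),v.ravel()];P=depthpts(c,uv)
k=(P[:,2]>168)&(P[:,2]<190);q=P[k];print('knob',np.median(q[:,2]),cv2.minAreaRect(q[:,:2].astype(np.float32)))
S=camera('scene');T=camera('top')
for C,r in((T,(260,235,340,270)),(S,(300,215,400,260))):
    x,n=cent(mask(C,[0,150,90],[4,255,255],r));print('ball',x,n,plane(C,x,120))
cv2.imwrite('pics/s6.png',np.vstack([cv2.resize(S['image'][190:290,280:440],(640,400)),cv2.resize(T['image'][215:290,200:360],(640,300))[:190]]))
print(read_state()['time'])
```

```text
28.5667 [ 0.20656651  0.04145963 -0.23410919] [504.60642601 -36.58902352 145.12915032] 85.18030845931709
knob 176.846394040045 ((505.0755310058594, -37.869178771972656), (42.522132873535156, 43.0836181640625), 0.001503702369518578)
ball [280.81818182 254.27272727] 22 [[495.94335563 137.9354785  120.        ]]
ball [356.25       236.91666667] 24 [[499.34067175 135.74850902 120.        ]]
30.675
```

View pics/w6.png

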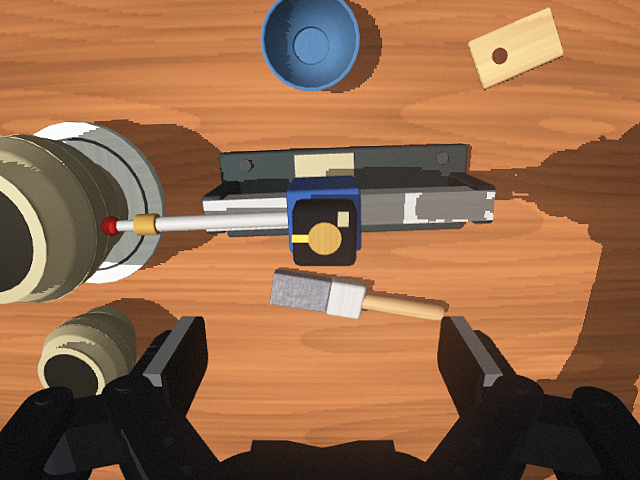

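View pics/s6.png

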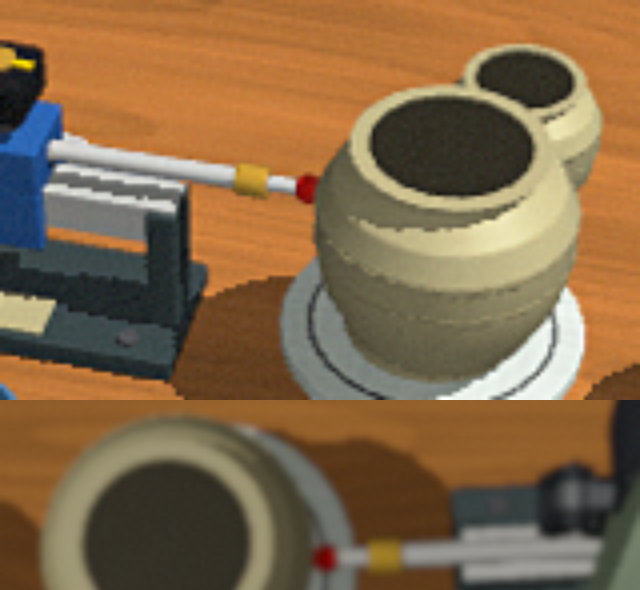

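After release, the knob's flats are at 0.0° yaw against the rail's 2.4°. That puts the knob at about -0.04 rad, which is tight. The ball is still on the wall and the pot is in the same pixels. The fingers are well clear, so I'm handing in.

```bash
python3 -c "
from workcell import *
s=read_state();print(s['time'],s['ft_force']);print(finish_job())"
```

```text
30.675 [ 0.08043727 -0.26129526 -0.24591496]
the job is handed in; nothing more can be done
None
```

The job is handed in at about 31 s. The knob is tight again, the pointer is resting lightly on the large pot, and the gripper has let go and lifted clear. No verdict was reported.

**What I did:** I gripped the knob, turned it 1.5 rad anticlockwise and slid the carriage about 92 mm. The forward force showed contact there, about 2.8 N beyond the drag. I then turned the knob back clockwise about 1.57 rad and released it.

**Last checks:**
- **Knob:** the camera puts it at about -0.04 rad, which is tight. The wrist torque sensor never showed the 0.5 N m expected for tightening, so this rests on the measured angle.
- **Carriage:** it held at about 91.4 mm along the rail after release.
- **Pointer and pot:** the ball is visibly against the wall and the pot shows no shift. My estimate for the contact force is about 4 N, taken from the spring travel and wrist force with uncertain drag. I could not measure it after letting go.
- **Bystanders:** the bowl, rib and brush look undisturbed.

**Disagreement on the way:** the force guard stopped the slide four times early on before any contact. I finished the approach with camera gap estimates and 0.7 to 1 mm steps instead.

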